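# Plug in the kitchenette notice board and hold a spring clip gaping over its edge

## Task

Plug the block foot of the cream notice board fully down into the socket of the dark blue stand, so that it stands upright there by itself. Then take the blue spring clip from its white rack by squeezing its two handles, and hold it, squeezed wide open (20 mm or more between the jaw tips), over the middle of the plugged-in board's top edge: one jaw on each side, the tips about a centimetre below the edge, neither jaw nor anything else of the clip touching the board. The program finishes while still holding the clip gaping there; do not knock or move the mug, the snow globe or the yellow soap bottle.

Things in the scene. Friction and masses are not known exactly. Their poses are not given: they have to be found in the camera images.
- card: Loose cream notice board, 0.12 kg: rigid panel 8 mm thick (x), 100 mm wide (y), from z 24 to 98 mm, yellow band near its top, on a brown block foot 26 mm (x) by 34 mm (y), z 0 to 24 mm, all centred on z. Origin: centre of the foot's underside, z up. Starts upright on the table; pinch the panel's faces from above. Plugs in either way round.
- card_top (a point): Middle of the notice board's top edge, 98 mm above the board's origin; axes as the board: x through its 8 mm thickness, y along the edge, z up.
- stand: Dark blue fixed stand block 74 mm (x) by 90 mm (y) by 28 mm tall, with a rectangular socket in its top. Origin: centre of its underside, z up.
- socket (a point): Centre of the socket's mouth, in the stand's top face 28 mm above the table. Socket 29 mm (x) by 37 mm (y), 20 mm deep, 3 mm chamfers; axes as the stand. When fully home, the board's foot is 20 mm below this point, its top edge about 106 mm above the table, its x along socket x (either way round).
- rack: White fixed rack: base plate 74 mm (x) by 80 mm (y) by 10 mm, with a steel rib standing on it along x, 44 mm long, 3 mm thick (y), top at z 26 mm. Origin: centre of the underside. The clip starts astride the rib, jaw tips resting on the base plate, hinge pin along the rib (x).
- clip: Loose blue spring clip, 65 g, 76 mm tall, 26 mm wide (x), like a big clothes peg, jaws down, handles up in a V. Two like levers on a pin along x; this body is the lever with jaw and handle on +y. Closed: origin midway between the jaw tips, z up, pin at z 38 mm. Handle ends: round beads, radius 5 mm, centres y +-19, z 71 mm (48 mm over both). This frame turns with its lever.
- clip_jaw (a joint): Clip opening angle between its levers, rad: 0 closed, grows as the beads are squeezed together along y, stop 0.74; the spring needs 3 N at the beads at first, 8 N fully squeezed. 40 mm over the beads: 13 mm between the tips. 26 mm over the beads: 0.62 rad, 27 mm between the tips, bead centres 37 mm above the pin, tips 36 mm below it. 0.44 rad: 20 mm between the tips.
- clip_pivot (a point): Middle of the clip's hinge pin; when closed, 38 mm above the jaw tips and 33 mm below the bead centres. As the beads are squeezed the pin sinks up to 4 mm below them, so squeeze lightly (44 mm over the beads), lift the clip off the rib, and only then squeeze wide: squeezed hard on the rack it can slip and lean in the fingers.
- tip_a (a point): Inner lower edge of the jaw on the clip's +y side (middle of its width). Jaws are 4 mm thick, 3.6 mm apart when closed.
- tip_b (a point): Inner lower edge of the jaw on the clip's -y side (the middle of its width).
- mug: White mug, bystander, radius 38 mm, 85 mm tall. Origin: centre of its underside.
- globe: Snow globe on a white base, bystander, 98 mm tall, 76 mm across. Origin: centre of its underside.
- soap: Yellow soap bottle, bystander, 52 mm across, 125 mm tall. Origin: centre of its underside.

How it is judged:
By the outcome, as a careful person would: the job done as asked, in the order asked, and still so for the second after the job is handed in, while the arm keeps its last pose, push and grip.
It also fails if it takes over 64 s, if anything falls off the work surface, if the arm or the gripper's body presses on something with over 40 N, if the wrist force passes 120 N, or if a joint passes its speed limit or range.

## Robot

A 7-joint arm with a two-finger parallel gripper is mounted at the origin on the work surface. World frame = base frame: x ahead of the robot, y to its left, z up, the work surface at z = 0. Lengths are in m, angles in rad, forces in N, time in s.
With the tool pointing down it reaches from about 0.425 to 0.925 m from the base axis. Payload 6.8 kg.
Tool frame: the origin (TCP) lies at the very end of the fingers, on their centre line; the grasp point (between the pads) lies 19 mm behind it; z points along the fingers, y is the line along which they close (so a half turn about z gives the same grasp; the last joint's range is limited). The gripper opens to 85 mm and grips with 20 to 120 N. Pads are 22 mm wide; open, the fingers measure 114 mm over their backs; the gripper's body (76 mm by 85 mm) begins 54 mm behind the grasp point. The pads swing forward as they close: fully open they stand 13 mm farther back than shut.
Start: joints at [1.007, 0.477, 0.022, 1.555, -0.011, 1.109, -0.083], TCP at [0.297, -0.606, 0.231] pointing down, gripper open.
Joint ranges: [-2.96, 2.96], [-0.34, 2.1], [-1.41, 1.46], [0.24, 2.44], [-1.37, 4.51], [0.17, 1.92], [-2.96, 2.96]. Speed limits (rad/s): [2.39, 2.39, 3.14, 3.14, 3.14, 3.14, 3.14].

## Interface

Orientations are given as a rotation vector (axis times angle).
In Python, from bench import get_obs, viewer, r gives the robot as it stands. The module is installed in compiled form; this text tells all that it offers.
- The arm moves only by the tool play_rows, never from a script. Its argument "commands" is a list that holds one entry, the list of rows, each a list of 5 numbers: the gripper's target within -1 to 1 (shut at 1, half-way at 0, fully open at -1), then the shift along the tool's x, y, z scaled (see below), then the turn about the tool's z scaled (see below). A call has 1 to 12 rows; each row is the pose to reach, as a shift and turn from the pose commanded when the call began, along the tool's axes at that moment; what a row does not reach only later rows make up. The controller multiplies each number of a shift by 0.2 m and each number of a turn by pi/2 rad. A row lasts 1/12 s, in which the tool goes at most 41.7 mm and 7.16 degrees, less where a joint would pass 70% of its speed; a pose out of reach is approached as far as the arm can. A call with a number of a shift or a turn outside -1 to 1 is refused whole. A call with a gripper value outside its range is refused whole. The fingers move at their own pace and stop on an object; "grip_force" is the grip in N (left out, the last holds). Time passes only in rows, so rows that repeat a pose let the fingers close. It gives the time, the measured TCP pose, the force, the opening and the grip force at its end, in the units of the state.
- get_obs(): the state, without advancing time (a new reading comes with each control period).
- viewer.grab_frame(name): name is "scene" or "top"; returns a dict with "pixels" (480x640x3 uint8, red, green, blue), "fovy" (degrees; the focal length in pixels is half the picture's height over the tangent of half this angle, whatever the lens; pixels are square), "cx", "cy" (the principal point, pixels), "world_to_cam" (4x4, takes a point from world to camera coordinates). Camera axes: x right, y up, looking along -z (the intrinsics and any distortion apply to the point x, -y, -z); pixel columns grow to the right and rows downward; lengths in m; the calibration is good to about 2 mm. A picture is of the moment at which its call begins. There is no depth.
- r.hand_in(): hands the job in; it is judged then, once.
Trained networks look in a picture, given as the dict that the camera call returned (one of the last four; its "shot" number tells which), for a name from the list of things; names that differ only in an ending like _2 or _b are one class to them, and where a whole thing is asked for, a point or a joint stands for the part that bears it (a point fixed in the world has none). Each returns a list of dicts, best first, with "score" (0 to 1); they miss things now and then, are a little off and sometimes report something else, mostly with a low value. They report only what shows in the picture. A call takes as long as a camera call.
- viewer.trace(picture, thing): "pixels" (480x640 bool, what is visible of it) and "rect" ([left, top, right, bottom] in pixels, round what is visible of it).
The state is a dict: "clock": time; "joints": joint angles; "qvel": joint speeds; "tau": joint torques, N m; "tcp_pos": TCP position; "orientation": TCP orientation; "contact_force": force on the tool from outside, world axes, zero at the start; "moment": the same for the moment, N m; "grip_width": finger opening in m; "gripper_force": force on a finger pad.
Only numpy, scipy, OpenCV 4.12 (cv2) and the standard library are available. Lean on these libraries where they do the work, as an engineer would, in place of code of your own. Each camera call takes 0.05 s, during which the arm holds its last target. There are 200 camera calls.

## Working session

There is one attempt and no reset: what is moved stays moved. The work goes in short steps, Python scripts to look and compute and a tool call to move; the robot and the scene stay as the last step left them, time stands still between calls to the robot, and variables do not carry over. Pictures are saved under pics/ and viewed, at most 10 in all, crops included, and the job is handed in when it is done.

Besides the shell and the picture viewer there is one more tool, called as a command line: name --argument value ..., lists and objects as JSON in quotes. play_rows: Moves the arm, as the interface text tells. Shifts and turns lie within -1 to 1; 1 stands for 0.2 m of shift or pi/2 rad of turn. Its arguments: {"type":"object","properties":{"commands":{"type":"array","items":{"type":"array","items":{"type":"array","items":{"type":"number","minimum":-1,"maximum":1}}}},"grip_force":{"type":"number"}},"required":["commands"]}

```bash
mkdir -p pics; cat > h.py <<'E'
import numpy as np, cv2
from bench import get_obs, viewer, r
def grab(n, save=None):
    p=viewer.grab_frame(n)
    if save: cv2.imwrite('pics/'+save, cv2.cvtColor(p['pixels'],cv2.COLOR_RGB2BGR))
    return p
def K(p):
    f=p['pixels'].shape[0]/2/np.tan(np.radians(p['fovy'])/2); return f
def proj(p,X):
    X=np.atleast_2d(X); W=np.array(p['world_to_cam']); c=X@W[:3,:3].T+W[:3,3]
    f=K(p); return np.c_[p['cx']+f*c[:,0]/-c[:,2], p['cy']+f*(-c[:,1])/-c[:,2]]
def back(p,uv,z):
    uv=np.atleast_2d(np.array(uv,float)); W=np.array(p['world_to_cam']); R=W[:3,:3]; C=-R.T@W[:3,3]; f=K(p)
    d=np.c_[(uv[:,0]-p['cx'])/f, -(uv[:,1]-p['cy'])/f, -np.ones(len(uv))]@R
    return C+d*((z-C[2])/d[:,2])[:,None]
E
python3 - <<'E'
from h import *
o=get_obs(); print({k:np.round(v,3) for k,v in o.items()})
for n in('top','scene'):
    p=grab(n,n+'0.png'); W=np.array(p['world_to_cam']); print(n,p.keys(),p['fovy'],p['cx'],p['cy'],-W[:3,:3].T@W[:3,3], W.round(3).tolist())
    for t in 'card stand rack clip mug globe soap'.split():
        L=viewer.trace(p,t); print(t,[(round(a['score'],2),np.round(a['rect']).tolist()) for a in L[:2]])
E
```

```text
{'clock': np.float64(0.0), 'joints': array([ 1.007,  0.478,  0.022,  1.556, -0.012,  1.109, -0.083]), 'qvel': array([-0.001,  0.002,  0.   ,  0.001,  0.001, -0.002, -0.   ]), 'tau': array([ 0.0000e+00, -5.9645e+01,  1.6080e+00, -2.8120e+01,  1.2000e-02,
        9.0000e-03,  0.0000e+00]), 'tcp_pos': array([ 0.297, -0.606,  0.23 ]), 'orientation': array([-3.059e+00, -7.090e-01,  1.000e-03]), 'contact_force': array([ 0.197, -0.85 , -0.338]), 'moment': array([-0.003, -0.031, -0.001]), 'gripper_force': np.float64(0.0), 'grip_width': np.float64(0.085)}
top dict_keys(['pixels', 'fovy', 'cx', 'cy', 'world_to_cam', 'shot']) 47.55068067256698 319.5561998503007 248.78897040448862 [0.46895677 0.10658162 1.09668648] [[0.001, -1.0, 0.01, 0.095], [0.992, 0.002, 0.129, -0.607], [-0.129, 0.01, 0.992, -1.028], [0.0, 0.0, 0.0, 1.0]]
card [(0.94, [214.0, 315.0, 272.0, 328.0])]
stand [(0.85, [337.0, 292.0, 393.0, 346.0])]
rack [(0.87, [473.0, 306.0, 518.0, 346.0]), (0.49, [215.0, 312.0, 272.0, 329.0])]
clip [(0.82, [499.0, 319.0, 522.0, 334.0]), (0.51, [505.0, 318.0, 525.0, 335.0])]
mug [(0.76, [279.0, 1
[... 182 characters left out ...]
])]
scene dict_keys(['pixels', 'fovy', 'cx', 'cy', 'world_to_cam', 'shot']) 46.11013241951232 312.214148586626 240.17563745369145 [1.5313103  0.00981789 0.89346522] [[0.1, 0.995, 0.004, -0.167], [-0.653, 0.063, 0.755, 0.324], [0.751, -0.078, 0.656, -1.735], [0.0, 0.0, 0.0, 1.0]]
card [(0.84, [341.0, 192.0, 381.0, 233.0]), (0.73, [242.0, 212.0, 289.0, 249.0])]
stand [(0.78, [245.0, 214.0, 291.0, 248.0])]
rack [(0.8, [139.0, 224.0, 178.0, 249.0])]
clip [(0.73, [341.0, 192.0, 382.0, 230.0]), (0.67, [139.0, 206.0, 164.0, 237.0])]
mug [(0.9, [299.0, 274.0, 354.0, 329.0]), (0.38, [443.0, 203.0, 469.0, 253.0])]
globe [(0.59, [193.0, 279.0, 236.0, 332.0])]
soap [(0.92, [443.0, 201.0, 468.0, 256.0])]
```

```bash
python3 - <<'E'
import cv2,numpy as np
a=cv2.imread('pics/top0.png')[270:370,190:540]; b=cv2.imread('pics/scene0.png')[180:340,120:480]
a=cv2.resize(a,(800,229),interpolation=cv2.INTER_CUBIC); b=cv2.resize(b,(800,356),interpolation=cv2.INTER_CUBIC)
cv2.imwrite('pics/c0.png',np.vstack([a,b]))
E
```

```text
(no output)
```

View pics/c0.png

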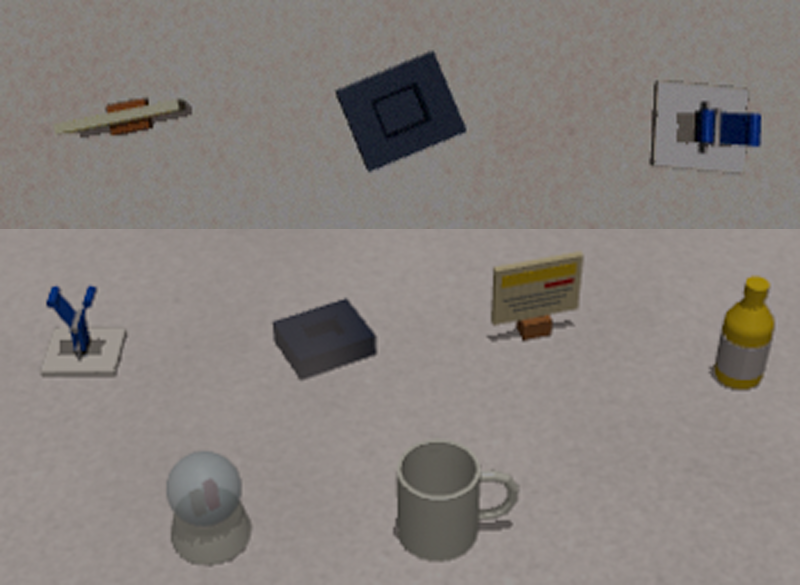

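View pics/top0.png

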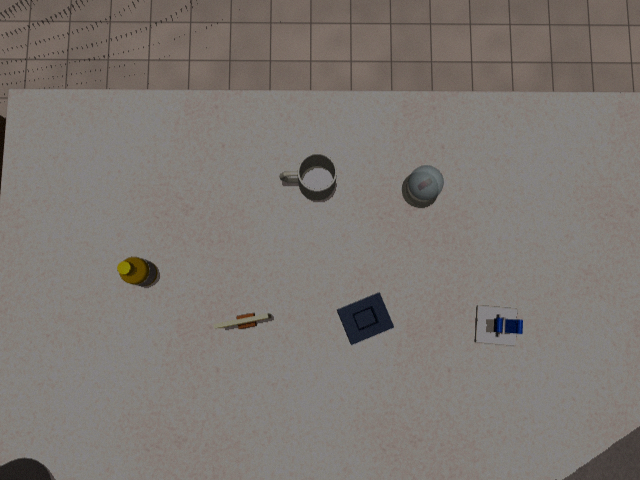

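```bash
cat > fit.py <<'E'
from h import *
from scipy.optimize import minimize
def box(x0,x1,y0,y1,z0,z1): return np.array([[x,y,z] for x in(x0,x1) for y in(y0,y1) for z in(z0,z1)])/1000
M=dict(card=[box(-4,4,-50,50,24,98),box(-13,13,-17,17,0,24)],
 stand=[box(-37,37,-45,45,0,28)], rack=[box(-37,37,-40,40,0,10)],
 clip=[np.vstack([box(-13,13,s*19-4,s*19+4,67,75),box(-13,13,-3,3,36,40)]) for s in(1,-1)]+[np.vstack([box(-13,13,-5.8,5.8,0,1),box(-13,13,-6,6,34,42)])])
S=8
def render(p,name,q,roi):
    x,y,z,a=q; c,s=np.cos(a),np.sin(a); R=np.array([[c,-s,0],[s,c,0],[0,0,1]])
    l,t,w,h=roi; im=np.zeros((h*S,w*S),np.uint8)
    for P in M[name]:
        uv=proj(p,P@R.T+[x,y,z]); uv=((uv-[l,t]+0.5)*S-0.5)
        cv2.fillConvexPoly(im,cv2.convexHull(np.round(uv*16).astype(np.int32)),255,shift=4)
    return cv2.resize(im,(w,h),interpolation=cv2.INTER_AREA)/255.
def fit(items,name,q0,z=0.,starts=(0,)):
    """items: list of (picture, mask, ignore mask or None)"""
    def cost(v):
        e=0
        for p,m,ig in items:
            ys,xs=np.nonzero(m); l,t=xs.min()-12,ys.min()-12; roi=(l,t,xs.max()-l+13,ys.max()-t+13)
            d=(render(p,name,(v[0]/1000,v[1]/1000,z,v[2]/100),roi)-m[t:t+roi[3],l:l+roi[2]])**2
            if ig is not None: d=d*(~ig[t:t+roi[3],l:l+roi[2]])
            e+=d.sum()/m.sum()
        return e
    best=None
    for s in starts:
        v0=np.array([q0[0]*1000,q0[1]*1000,(q0[2]+s)*100])
        o=minimize(cost,v0,method='Nelder-Mead',options=dict(initial_simplex=v0+np.array([[0,0,0],[8,0,0],[0,8,0],[0,0,12]]),xatol=.05,fatol=1e-5,maxiter=200))
        if best is None or o.fun<best.fun: best=o
    return best.x.round(1),round(best.fun,4)
E
python3 - <<'E'
from fit import *
T=grab('top');Sc=grab('scene')
near=dict(card=(243,321,.06),stand=(365,319,.02),rack=(496,326,0),clip=(505,326,.05))
m={}
for n in near:
    for k,p in(('t',T),('s',Sc)):
        L=viewer.trace(p,n)
        for a in L:
            rc=a['rect']; X=back(p,[(rc[0]+rc[2])/2,(rc[1]+rc[3])/2],near[n][2])[0]
            X0=back(T,near[n][:2],near[n][2])[0]
            if np.linalg.norm(X-X0)<.07: m[n,k]=np.array(a['pixels']); break
        else: print('miss',n,k)
np.savez('m.npz',**{a+b:v for (a,b),v in m.items()})
for n in near:
    q0=(*back(T,near[n][:2],near[n][2])[0][:2],0)
    st={'card':(.2,-.2),'stand':(-.4,.4,1.2),'rack':(0,.1,1.57),'clip':(0,.15)}[n]
    z=.010 if n=='clip' else 0
    it={k:[(p,m[n,k],m.get(('clip',k)) if n=='rack' else None)] for k,p in(('t',T),('s',Sc)) if (n,k) in m}
    for k in it: print(n,k,*fit(it[k],n,q0,z,st))
    if len(it)==2: print(n,'both',*fit(it['t']+it['s'],n,q0,z,st))
E
```

```text
card t [468.2 239.8  19.7] 0.043
card s [465.  240.2  18.4] 0.025
card both [468.1 239.8  19.6] 0.0965
stand t [472.9   7.2  37.9] 0.019
stand s [471.2   6.4  36.7] 0.0443
stand both [472.7   6.8  37.6] 0.0713
rack t [ 459.5 -254.7   -8.9] 0.0195
rack s [ 459.2 -255.5   -9.3] 0.0421
rack both [ 459.2 -255.    -9.4] 0.0651
clip t [ 459.4 -254.5   -4.9] 0.0754
clip s [ 458.7 -255.    -9.6] 0.1222
clip both [ 459.6 -255.    -9.5] 0.204
```

```bash
cat > go.py <<'E'
from h import *
from scipy.spatial.transform import Rotation as Ro
import sys
def w(a): return (a+np.pi/2)%np.pi-np.pi/2
def go(targets,full=False):
    o=get_obs(); R=Ro.from_rotvec(o['orientation']).as_matrix(); h=np.arctan2(R[1,1],R[0,1])
    print('t',round(float(o['clock']),2),'tcp',o['tcp_pos'].round(4),'yhead',round(h,4),'tilt',R[:,2].round(4),'q7',round(o['joints'][6],2),'q1',round(o['joints'][0],2),'F',o['contact_force'].round(1),'grip',o['grip_width'],o['gripper_force'])
    for t in targets:
        d=R.T@(np.array(t[:3])-o['tcp_pos'])/.2
        dh=(t[3]-h+np.pi)%(2*np.pi)-np.pi
        print(t,'->',d.round(3).tolist(),round(-dh/(np.pi/2),3))
if __name__=='__main__': go(eval(sys.argv[1]))
E
python3 go.py "[(.41,-.45,.231,-.8),(.467,.24,.2,.19)]"
```

```text
t 1.3 tcp [ 0.2971 -0.6061  0.2313] yhead -1.115 tilt [ 0.  0. -1.] q7 -0.08 q1 1.01 F [-0.1 -0.   0.4] grip 0.08555805013698263 0.0
(0.41, -0.45, 0.231, -0.8) -> [0.85, -0.452, 0.002] -0.201
(0.467, 0.24, 0.2, 0.19) -> [2.625, -3.425, 0.157] -0.831
```

play_rows --commands '[[[-1,0.2,-0.1,0,-0.08],[-1,0.4,-0.2,0,-0.16],[-1,0.6,-0.3,0,-0.24],[-1,0.85,-0.45,0,-0.32],[-1,0.95,-0.65,0,-0.4],[-1,1,-0.8,0,-0.48],[-1,1,-0.95,0,-0.56],[-1,1,-1,0,-0.64],[-1,1,-1,0,-0.72],[-1,1,-1,0,-0.8],[-1,1,-1,0,-0.831]]]'

```text
clock: 2.22
tcp_pos: [0.3887, -0.3382, 0.2317]
orientation: [1.991, 2.429, -0.0]
contact_force: [-0.7, 0.5, -0.1]
grip_width: 0.0859
gripper_force: 0.0
```

```bash
python3 go.py "[(.54,-.20,.231,.19),(.54,0,.231,.19),(.467,.24,.2,.19)]"
```

```text
t 2.22 tcp [ 0.3887 -0.3382  0.2317] yhead 0.1973 tilt [ 4.e-04 -7.e-04 -1.e+00] q7 0.71 q1 0.87 F [-0.7  0.5 -0.1] grip 0.08585557797528866 0.0
(0.54, -0.2, 0.231, 0.19) -> [0.529, 0.877, 0.003] 0.005
(0.54, 0, 0.231, 0.19) -> [1.51, 1.073, 0.003] 0.005
(0.467, 0.24, 0.2, 0.19) -> [2.758, 0.951, 0.157] 0.005
```

play_rows --commands '[[[-1,0.15,0.2,0,0.005],[-1,0.3,0.4,0,0.005],[-1,0.45,0.6,0,0.005],[-1,0.6,0.75,0,0.005],[-1,0.75,0.9,0,0.005],[-1,0.9,1,0,0.005],[-1,1,1,0,0.005],[-1,1,1,0,0.005]]]'

```text
clock: 2.88
tcp_pos: [0.5493, -0.0941, 0.2319]
orientation: [-1.994, -2.425, -0.008]
contact_force: [0.1, 0.6, 0.4]
grip_width: 0.0854
gripper_force: 0.0
```

play_rows --commands '[[[-1,0.2,0.02,0,0],[-1,0.4,0.04,0,0],[-1,0.6,0.04,0,0],[-1,0.8,0.03,0,0],[-1,1,0,0,0],[-1,1,0,0,0],[-1,1,0,0,0]]]'

```text
clock: 3.47
tcp_pos: [0.5102, 0.0949, 0.2317]
orientation: [2.003, 2.42, 0.001]
contact_force: [0.1, -1.4, 0.4]
grip_width: 0.0852
gripper_force: 0.0
```

```bash
python3 go.py "[(.467,.24,.2,.193),(.467,.24,.06,.193)]"
```

```text
t 3.47 tcp [0.5102 0.0949 0.2317] yhead 0.1881 tilt [ 6.e-04  3.e-04 -1.e+00] q7 -0.27 q1 0.17 F [ 0.1 -1.4  0.4] grip 0.0852406294371751 0.0
(0.467, 0.24, 0.2, 0.193) -> [0.753, -0.077, 0.159] -0.003
(0.467, 0.24, 0.06, 0.193) -> [0.753, -0.077, 0.859] -0.003
```

play_rows --commands '[[[-1,0.25,-0.03,0.05,-0.003],[-1,0.5,-0.05,0.1,-0.003],[-1,0.753,-0.077,0.15,-0.003],[-1,0.753,-0.077,0.15,-0.003],[-1,0.753,-0.077,0.3,-0.003],[-1,0.753,-0.077,0.3,-0.003],[-1,0.753,-0.077,0.3,-0.003]]]'

```text
clock: 4.05
tcp_pos: [0.4685, 0.2355, 0.1702]
orientation: [-2.006, -2.417, 0.006]
contact_force: [1.3, 0.1, 1.6]
grip_width: 0.0855
gripper_force: 0.0
```

```bash
python3 go.py "[(.467,.24,.053,.193)]"
```

```text
t 4.05 tcp [0.4685 0.2355 0.1702] yhead 0.1854 tilt [-0.0028 -0.0024 -1.    ] q7 -0.64 q1 -0.09 F [1.3 0.1 1.6] grip 0.08550561651151038 0.0
(0.467, 0.24, 0.053, 0.193) -> [0.025, -0.001, 0.586] -0.005
```

play_rows --commands '[[[-1,0,0,0.1,0],[-1,0,0,0.2,0],[-1,0,0,0.3,0],[-1,0,0,0.4,0],[-1,0,0,0.5,0],[-1,0,0,0.57,0],[-1,0,0,0.57,0],[-1,0,0,0.57,0],[-1,0,0,0.57,0]]]'

```text
clock: 4.8
tcp_pos: [0.4701, 0.2373, 0.0588]
orientation: [2.006, 2.416, 0.003]
contact_force: [0.7, 0.7, -0.1]
grip_width: 0.0853
gripper_force: 0.0
```

```bash
python3 go.py "[(.467,.24,.053,.193)]"; python3 - <<'E'
from h import *
import cv2
a=grab('top')['pixels'][270:370,150:340][:,:,::-1]; b=grab('scene')['pixels'][150:270,300:480][:,:,::-1]
cv2.imwrite('pics/g1.png',np.hstack([cv2.resize(a,(400,210),interpolation=2),cv2.resize(b,(315,210),interpolation=2)]))
E
```

```text
t 4.8 tcp [0.4701 0.2373 0.0588] yhead 0.1852 tilt [ 2.2e-03  6.0e-04 -1.0e+00] q7 -0.76 q1 -0.17 F [ 0.7  0.7 -0.1] grip 0.08531779329724834 0.0
(0.467, 0.24, 0.053, 0.193) -> [0.016, -0.013, 0.029] -0.005
```

View pics/g1.png

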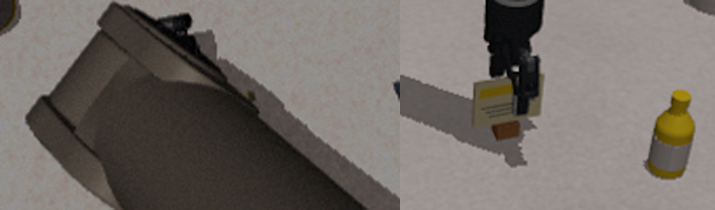

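play_rows --commands '[[[-1,0.016,-0.013,0.03,-0.005],[-1,0.016,-0.013,0.03,-0.005],[-1,0.016,-0.013,0.03,-0.005],[0,0.016,-0.013,0.03,-0.005],[0.5,0.016,-0.013,0.03,-0.005],[1,0.016,-0.013,0.03,-0.005],[1,0.016,-0.013,0.03,-0.005],[1,0.016,-0.013,0.03,-0.005],[1,0.016,-0.013,0.03,-0.005],[1,0.016,-0.013,0.03,-0.005],[1,0.016,-0.013,0.03,-0.005],[1,0.016,-0.013,0.03,-0.005]]]' --grip_force 40

```text
clock: 5.9
tcp_pos: [0.4653, 0.2404, 0.0514]
orientation: [1.995, 2.427, 0.0]
contact_force: [-0.7, 1.1, 0.8]
grip_width: 0.0074
gripper_force: 39.5
```

```bash
python3 go.py "[(.467,.24,.15,.193)]"
```

```text
t 5.9 tcp [0.4653 0.2404 0.0514] yhead 0.1951 tilt [ 1.e-04 -0.e+00 -1.e+00] q7 -0.77 q1 -0.18 F [-0.7  1.1  0.8] grip 0.007385408936005489 39.47211563587189
(0.467, 0.24, 0.15, 0.193) -> [-0.004, 0.008, -0.493] 0.001
```

play_rows --commands '[[[1,0,0,-0.05,0],[1,0,0,-0.15,0],[1,0,0,-0.3,0],[1,0,0,-0.45,0],[1,0,0,-0.45,0],[1,-0.15,0,-0.45,0],[1,-0.3,0,-0.45,0],[1,-0.45,0,-0.45,0],[1,-0.6,0,-0.45,0],[1,-0.7,0,-0.45,0],[1,-0.7,0,-0.45,0]]]'

```text
clock: 6.82
tcp_pos: [0.493, 0.0973, 0.1411]
orientation: [2.002, 2.419, -0.004]
contact_force: [-0.1, -0.2, -1.5]
grip_width: 0.0076
gripper_force: 39.2
```

```bash
python3 go.py "[(.4715,.007,.14,.376)]"
```

```text
t 6.82 tcp [0.493  0.0973 0.1411] yhead 0.188 tilt [-6.0e-04 -3.1e-03 -1.0e+00] q7 -0.38 q1 0.15 F [-0.1 -0.2 -1.5] grip 0.007604615105834224 39.20204222202301
(0.4715, 0.007, 0.14, 0.376) -> [-0.424, -0.19, 0.007] -0.12
```

play_rows --commands '[[[1,-0.1,-0.04,0,-0.04],[1,-0.25,-0.1,0,-0.08],[1,-0.42,-0.19,0,-0.12],[1,-0.42,-0.19,0,-0.12],[1,-0.42,-0.19,0,-0.12],[1,-0.42,-0.19,0,-0.12],[1,-0.42,-0.19,0,-0.12],[1,-0.42,-0.19,0,-0.12]]]'

```text
clock: 7.48
tcp_pos: [0.4718, 0.015, 0.1415]
orientation: [1.754, 2.606, 0.001]
contact_force: [0.5, -0.3, -1.4]
grip_width: 0.0073
gripper_force: 39.3
```

```bash
python3 go.py "[(.4715,.007,.14,.376)]"; python3 - <<'E'
from fit import *
p=grab('scene','s2.png'); t=grab('top','t2.png')
o=get_obs(); z=o['tcp_pos'][2]-.0514
L=viewer.trace(p,'card'); print([(a['score'],a['rect']) for a in L])
m=np.array(L[0]['pixels']); 
# occluder: dark gripper pixels ignored
dark=cv2.dilate((p['pixels'].max(2)<70).astype(np.uint8),np.ones((3,3)))>0
for zz in (z-.004,z,z+.004): print(zz,fit([(p,m,dark)],'card',(o['tcp_pos'][0],o['tcp_pos'][1],.376),zz))
b=p['pixels'][130:260,200:340][:,:,::-1];a=t['pixels'][250:380,300:440][:,:,::-1]
cv2.imwrite('pics/g2.png',np.hstack([cv2.resize(a,None,fx=2.8,fy=2.8),cv2.resize(b,None,fx=2.8,fy=2.8)]))
E
```

```text
t 7.48 tcp [0.4718 0.015  0.1415] yhead 0.3859 tilt [ 6.e-04  7.e-04 -1.e+00] q7 -0.01 q1 0.34 F [ 0.5 -0.3 -1.4] grip 0.007258582792203783 39.265610575675964
(0.4715, 0.007, 0.14, 0.376) -> [-0.036, -0.016, 0.008] 0.006
[(0.83, [246.8, 163.8, 286.9, 209.8])]
0.08597993065749707 (array([468. ,  14.6,  37.9]), np.float64(0.0142))
0.08997993065749707 (array([473.5,  14.5,  38.5]), np.float64(0.0163))
0.09397993065749707 (array([478.8,  14.5,  40.3]), np.float64(0.0191))
```

View pics/g2.png

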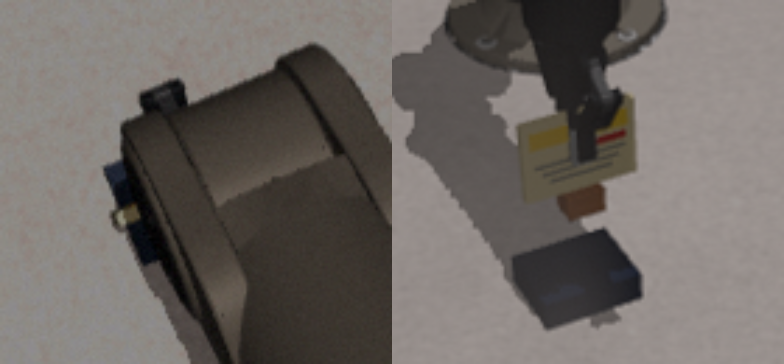

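play_rows --commands '[[[1,-0.036,-0.016,0,0.006],[1,-0.036,-0.016,0,0.006],[1,-0.036,-0.016,0.08,0.006],[1,-0.036,-0.016,0.16,0.006],[1,-0.036,-0.016,0.24,0.006],[1,-0.036,-0.016,0.24,0.006],[1,-0.036,-0.016,0.24,0.006],[1,-0.036,-0.016,0.24,0.006]]]'

```text
clock: 8.3
tcp_pos: [0.4717, 0.0054, 0.0939]
orientation: [1.77, 2.595, 0.001]
contact_force: [0.8, -0.5, -1.3]
grip_width: 0.0073
gripper_force: 39.3
```

```bash
python3 go.py "[(.472,.007,.09,.376),(.472,.007,.0594,.376)]"
```

```text
t 8.3 tcp [0.4717 0.0054 0.0939] yhead 0.3739 tilt [ 7.e-04  1.e-04 -1.e+00] q7 -0.07 q1 0.32 F [ 0.8 -0.5 -1.3] grip 0.007328428688373021 39.26009953022003
(0.472, 0.007, 0.09, 0.376) -> [0.007, 0.004, 0.02] -0.001
(0.472, 0.007, 0.0594, 0.376) -> [0.007, 0.004, 0.173] -0.001
```

play_rows --commands '[[[1,0.006,0.003,0,0],[1,0.006,0.003,0.03,0],[1,0.006,0.003,0.06,0],[1,0.006,0.003,0.08,0],[1,0.006,0.003,0.1,0],[1,0.006,0.003,0.12,0],[1,0.006,0.003,0.12,0],[1,0.006,0.003,0.12,0]]]'

```text
clock: 8.97
tcp_pos: [0.4711, 0.0068, 0.069]
orientation: [-1.769, -2.595, 0.001]
contact_force: [-0.3, 0.7, -1.2]
grip_width: 0.0073
gripper_force: 39.3
```

```bash
python3 go.py "[(.472,.007,.0594,.376)]"
```

```text
t 8.97 tcp [0.4711 0.0068 0.069 ] yhead 0.3743 tilt [-7.e-04  0.e+00 -1.e+00] q7 -0.1 q1 0.29 F [-0.3  0.7 -1.2] grip 0.007258595145526805 39.34275269508362
(0.472, 0.007, 0.0594, 0.376) -> [-0.001, 0.005, 0.048] -0.001
```

play_rows --commands '[[[1,0,0,0.02,0],[1,0,0,0.035,0],[1,0,0,0.05,0],[1,0,0,0.06,0],[1,0,0,0.06,0],[1,0,0,0.06,0]]]'

```text
clock: 9.47
tcp_pos: [0.4718, 0.0068, 0.0592]
orientation: [1.769, 2.594, -0.001]
contact_force: [-7.6, -0.8, 28.2]
grip_width: 0.0076
gripper_force: 43.7
```

```bash
python3 go.py "[(.472,.007,.0594,.376)]"
```

```text
t 9.47 tcp [0.4718 0.0068 0.0592] yhead 0.3741 tilt [ 0.001  -0.0017 -1.    ] q7 -0.12 q1 0.28 F [-7.6 -0.8 28.2] grip 0.007613236042531854 43.65830183029175
(0.472, 0.007, 0.0594, 0.376) -> [0.001, 0.001, -0.001] -0.001
```

play_rows --commands '[[[1,0,0,-0.01,0],[0.3,0,0,-0.01,0],[-0.3,0,0,-0.01,0],[-1,0,0,-0.01,0],[-1,0,0,-0.01,0],[-1,0,0,-0.01,0],[-1,0,0,-0.15,0],[-1,0,0,-0.3,0],[-1,0,0,-0.5,0],[-1,0,0,-0.75,0],[-1,0,0,-0.85,0],[-1,0,0,-0.85,0]]]'

```text
clock: 10.47
tcp_pos: [0.4749, 0.0074, 0.2332]
orientation: [1.765, 2.588, 0.009]
contact_force: [1.6, 0.1, -0.5]
grip_width: 0.0856
gripper_force: 0.0
```

```bash
python3 go.py "[(.52,-.15,.22,-.4),(.4593,-.255,.22,-1.664)]"
```

```text
t 10.47 tcp [0.4749 0.0074 0.2332] yhead 0.374 tilt [ 1.040e-02 -4.000e-04 -9.999e-01] q7 0.1 q1 0.42 F [ 1.6  0.1 -0.5] grip 0.08563013019366426 0.0
(0.52, -0.15, 0.22, -0.4) -> [-0.815, -0.078, 0.069] 0.493
(0.4593, -0.255, 0.22, -1.664) -> [-1.193, -0.553, 0.066] 1.297
```

play_rows --commands '[[[-1,-0.1,0,0,0.08],[-1,-0.2,-0.02,0.01,0.16],[-1,-0.3,-0.05,0.02,0.24],[-1,-0.4,-0.08,0.03,0.32],[-1,-0.5,-0.12,0.04,0.4],[-1,-0.6,-0.16,0.05,0.48],[-1,-0.7,-0.22,0.06,0.56],[-1,-0.8,-0.3,0.06,0.64],[-1,-0.9,-0.4,0.06,0.72],[-1,-1,-0.5,0.06,0.8],[-1,-1,-0.5,0.06,0.88],[-1,-1,-0.5,0.06,0.96]]]'

```text
clock: 11.47
tcp_pos: [0.4499, -0.218, 0.2146]
orientation: [-3.068, -0.677, 0.002]
contact_force: [0.0, 0.8, 0.2]
grip_width: 0.0852
gripper_force: 0.0
```

```bash
python3 go.py "[(.4593,-.255,.2,-1.664)]"
python3 - <<'E'
from fit import *
T=grab('top','t3.png');Sc=grab('scene','s3.png')
for n,q0,z in(('card',(.4725,.007,.376),.008),('clip',(.4593,-.255,-.093),.01)):
    it=[]
    for k,p in(('t',T),('s',Sc)):
        for a in viewer.trace(p,n)[:1]:
            print(n,k,round(a['score'],2),np.round(a['rect']))
            it.append((p,np.array(a['pixels']),None))
    for i in it: print(fit([i],n,q0,z))
a=T['pixels'][270:370,300:540][:,:,::-1]; b=Sc['pixels'][160:270,120:320][:,:,::-1]
cv2.imwrite('pics/g3.png',np.hstack([cv2.resize(a,(400,167),interpolation=2),cv2.resize(b,(400,167),interpolation=2)]))
E
```

```text
t 11.47 tcp [ 0.4499 -0.218   0.2146] yhead -1.1363 tilt [-1.3e-03 -2.0e-04 -1.0e+00] q7 -0.88 q1 0.55 F [0.  0.8 0.2] grip 0.08522631249442592 0.0
(0.4593, -0.255, 0.2, -1.664) -> [-0.035, 0.187, 0.073] 0.336
card t 0.57 [342. 304. 397. 332.]
card s 0.83 [246. 193. 284. 232.]
(array([474.4,   7. ,  37.6]), np.float64(0.076))
(array([473.4,   7.4,  40.4]), np.float64(0.1064))
clip t 0.71 [494. 317. 523. 336.]
clip s 0.67 [142. 206. 164. 237.]
(array([ 460. , -254.4,   -9.2]), np.float64(0.2315))
(array([ 459.2, -255. ,   -9. ]), np.float64(0.1324))
```

View pics/g3.png

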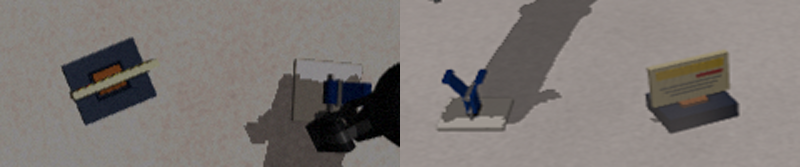

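play_rows --commands '[[[-1,0,0.05,0,0.08],[-1,-0.02,0.1,0.03,0.16],[-1,-0.03,0.15,0.06,0.24],[-1,-0.035,0.187,0.1,0.336],[-1,-0.035,0.187,0.2,0.336],[-1,-0.035,0.187,0.3,0.336],[-1,-0.035,0.187,0.35,0.336],[-1,-0.035,0.187,0.35,0.336],[-1,-0.035,0.187,0.35,0.336],[-1,-0.035,0.187,0.35,0.336]]]'

```text
clock: 12.6
tcp_pos: [0.4618, -0.2529, 0.1462]
orientation: [3.139, -0.129, 0.002]
contact_force: [-0.2, -0.0, -0.7]
grip_width: 0.0851
gripper_force: 0.0
```

```bash
python3 go.py "[(.459,-.255,.058,-1.664)]"
```

```text
t 12.6 tcp [ 0.4618 -0.2529  0.1462] yhead -1.6528 tilt [ 1.4e-03 -5.0e-04 -1.0e+00] q7 -1.34 q1 0.51 F [-0.2 -0.  -0.7] grip 0.08505874238198005 0.0
(0.459, -0.255, 0.058, -1.664) -> [-0.014, 0.011, 0.441] 0.007
```

play_rows --commands '[[[-1,-0.014,0.011,0.03,0.007],[-1,-0.014,0.011,0.08,0.007],[-1,-0.014,0.011,0.13,0.007],[-1,-0.014,0.011,0.18,0.007],[-1,-0.014,0.011,0.18,0.007],[-1,-0.014,0.011,0.18,0.007],[-1,-0.014,0.011,0.18,0.007]]]'

```text
clock: 13.18
tcp_pos: [0.4582, -0.2546, 0.1092]
orientation: [-3.138, 0.147, 0.0]
contact_force: [0.9, -0.3, 0.2]
grip_width: 0.0854
gripper_force: 0.0
```

```bash
python3 go.py "[(.459,-.255,.058,-1.664)]"
```

```text
t 13.18 tcp [ 0.4582 -0.2546  0.1092] yhead -1.6645 tilt [-2.e-04  2.e-04 -1.e+00] q7 -1.35 q1 0.51 F [ 0.9 -0.3  0.2] grip 0.08543051083313417 0.0
(0.459, -0.255, 0.058, -1.664) -> [0.004, 0.001, 0.256] -0.0
```

play_rows --commands '[[[-1,0.003,0.002,0.06,0],[-1,0.003,0.002,0.12,0],[-1,0.003,0.002,0.18,0],[-1,0.003,0.002,0.23,0],[-1,0.003,0.002,0.255,0],[-1,0.003,0.002,0.255,0],[-1,0.003,0.002,0.255,0],[-0.6,0.003,0.002,0.255,0],[-0.3,0.003,0.002,0.255,0],[-0.25,0.003,0.002,0.255,0],[-0.25,0.003,0.002,0.255,0],[-0.25,0.003,0.002,0.255,0]]]' --grip_force 20

```text
clock: 14.18
tcp_pos: [0.4588, -0.2553, 0.0586]
orientation: [3.138, -0.148, 0.001]
contact_force: [0.4, -0.6, -0.1]
grip_width: 0.0531
gripper_force: 0.0
```

```bash
python3 go.py "[(.459,-.255,.058,-1.664)]"; python3 - <<'E'
from h import *
a=grab('top')['pixels'][280:370,440:560][:,:,::-1]; b=grab('scene')['pixels'][170:260,100:220][:,:,::-1]
cv2.imwrite('pics/g4.png',np.hstack([cv2.resize(a,(400,300),interpolation=2),cv2.resize(b,(400,300),interpolation=2)]))
E
```

```text
t 14.18 tcp [ 0.4588 -0.2553  0.0586] yhead -1.6648 tilt [ 5.e-04 -3.e-04 -1.e+00] q7 -1.37 q1 0.5 F [ 0.4 -0.6 -0.1] grip 0.05306430336826742 0.0
(0.459, -0.255, 0.058, -1.664) -> [0.001, -0.002, 0.003] -0.001
```

View pics/g4.png

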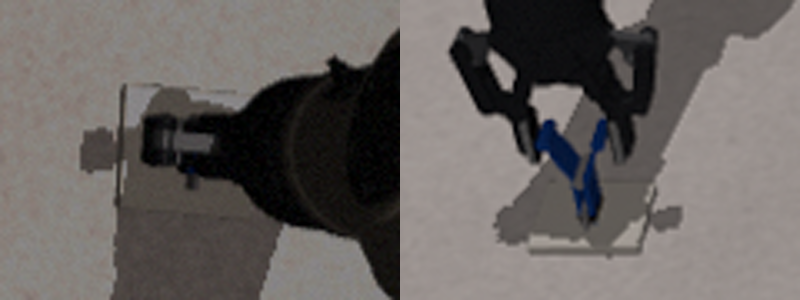

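play_rows --commands '[[[-0.12,0,0,0,0],[-0.06,0,0,0,0],[-0.03,0,0,0,0],[-0.03,0,0,0,0],[-0.03,0,0,0,0],[-0.03,0,0,0,0]]]'

```text
clock: 14.78
tcp_pos: [0.4594, -0.2558, 0.0592]
orientation: [3.137, -0.148, 0.003]
contact_force: [-0.3, 0.3, 7.3]
grip_width: 0.0445
gripper_force: 5.5
```

```bash
python3 go.py "[(.459,-.255,.12,-1.664)]"
```

```text
t 14.78 tcp [ 0.4594 -0.2558  0.0592] yhead -1.665 tilt [ 0.0016 -0.0011 -1.    ] q7 -1.37 q1 0.5 F [-0.3  0.3  7.3] grip 0.044511645467906966 5.491563230752945
(0.459, -0.255, 0.12, -1.664) -> [-0.002, -0.004, -0.304] -0.001
```

play_rows --commands '[[[-0.03,0,0,-0.01,0],[-0.03,0,0,-0.03,0],[-0.03,0,0,-0.06,0],[-0.03,0,0,-0.1,0],[-0.03,0,0,-0.15,0],[-0.03,0,0,-0.2,0],[-0.03,0,0,-0.3,0],[-0.03,0,0,-0.4,0],[-0.03,0,0,-0.4,0],[-0.03,0,0,-0.4,0]]]'

```text
clock: 15.62
tcp_pos: [0.4596, -0.2556, 0.1401]
orientation: [3.137, -0.148, 0.005]
contact_force: [-0.4, -0.2, -0.8]
grip_width: 0.0442
gripper_force: 3.3
```

```bash
python3 go.py "[(.459,-.255,.2,-1.664)]"; python3 - <<'E'
from h import *
b=grab('scene','s5.png')['pixels'][120:250,90:250][:,:,::-1]
cv2.imwrite('pics/g5.png',cv2.resize(b,None,fx=4,fy=4,interpolation=2))
E
```

```text
t 15.62 tcp [ 0.4596 -0.2556  0.1401] yhead -1.6648 tilt [ 0.0031 -0.0015 -1.    ] q7 -1.34 q1 0.52 F [-0.4 -0.2 -0.8] grip 0.04417043682926369 3.3255556225776672
(0.459, -0.255, 0.2, -1.664) -> [-0.002, -0.003, -0.3] -0.001
```

View pics/g5.png

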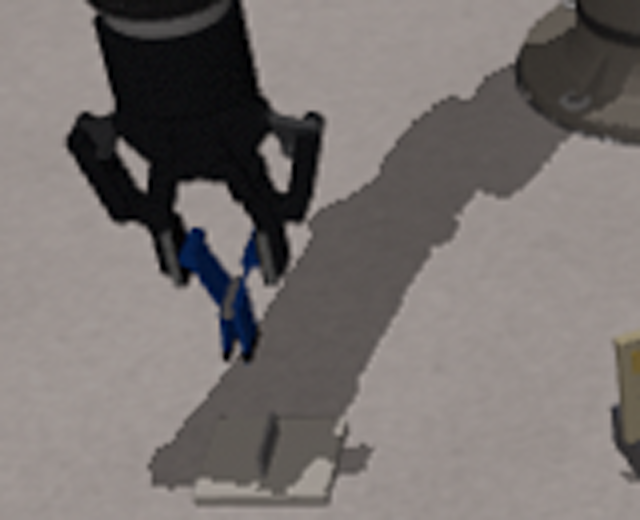

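play_rows --commands '[[[0.05,0,0,-0.1,0],[0.1,0,0,-0.2,0],[0.15,0,0,-0.3,0],[0.2,0,0,-0.4,0],[0.25,0,0,-0.45,0],[0.3,0,0,-0.45,0],[0.35,0,0,-0.45,0],[0.35,0,0,-0.45,0],[0.35,0,0,-0.45,0]]]'

```text
clock: 16.42
tcp_pos: [0.4578, -0.2548, 0.2267]
orientation: [-3.137, 0.147, 0.004]
contact_force: [0.0, -0.2, -1.1]
grip_width: 0.0276
gripper_force: 6.2
```

```bash
python3 go.py "[(.4718,.0068,.22,.376)]"; python3 - <<'E'
from h import *
b=grab('scene','s6.png')['pixels'][80:210,90:250][:,:,::-1]
cv2.imwrite('pics/g6.png',cv2.resize(b,None,fx=4,fy=4,interpolation=2))
E
```

```text
t 16.42 tcp [ 0.4578 -0.2548  0.2267] yhead -1.6646 tilt [-0.0026  0.0012 -1.    ] q7 -1.32 q1 0.52 F [ 0.  -0.2 -1.1] grip 0.027558807125611047 6.202890872955322
(0.4718, 0.0068, 0.22, 0.376) -> [-0.053, -1.309, 0.035] -1.299
```

View pics/g6.png

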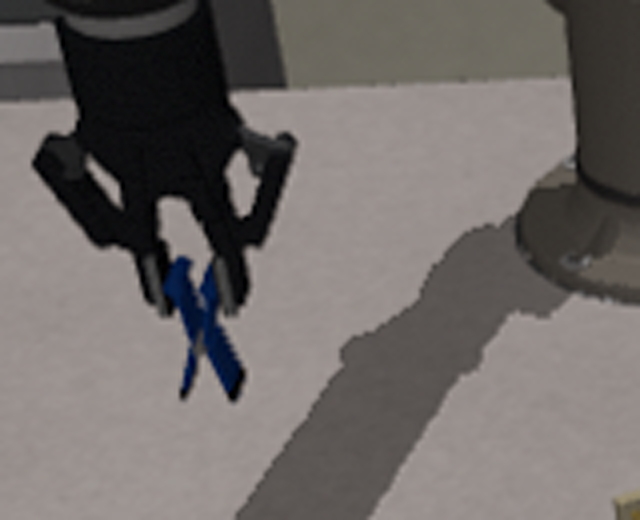

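play_rows --commands '[[[0.35,0,-0.03,0,-0.04],[0.35,0,-0.1,0,-0.1],[0.35,0,-0.2,0,-0.16],[0.35,0,-0.3,0,-0.22],[0.35,0,-0.4,0,-0.28],[0.35,0,-0.5,0,-0.34],[0.35,0,-0.6,0,-0.4],[0.35,0,-0.68,0,-0.46],[0.35,0,-0.76,0,-0.52],[0.35,0,-0.82,0,-0.58],[0.35,0,-0.86,0,-0.64],[0.35,0,-0.88,0,-0.68]]]'

```text
clock: 17.47
tcp_pos: [0.4749, -0.0784, 0.2276]
orientation: [-2.77, -1.479, 0.001]
contact_force: [-0.2, -0.3, -0.7]
grip_width: 0.0277
gripper_force: 6.1
```

```bash
python3 go.py "[(.4718,.0068,.22,.376)]"
```

```text
t 17.47 tcp [ 0.4749 -0.0784  0.2276] yhead -0.5898 tilt [-1.2e-03  7.0e-04 -1.0e+00] q7 -0.65 q1 0.41 F [-0.2 -0.3 -0.7] grip 0.02766788711008083 6.148465946316719
(0.4718, 0.0068, 0.22, 0.376) -> [0.345, -0.25, 0.038] -0.615
```

play_rows --commands '[[[0.35,0.03,-0.02,0,-0.05],[0.35,0.07,-0.04,0,-0.1],[0.35,0.11,-0.07,0,-0.16],[0.35,0.15,-0.1,0,-0.22],[0.35,0.19,-0.13,0,-0.28],[0.35,0.23,-0.16,0,-0.34],[0.35,0.27,-0.19,0,-0.4],[0.35,0.3,-0.21,0,-0.46],[0.35,0.32,-0.23,0,-0.52],[0.35,0.34,-0.25,0,-0.58],[0.35,0.345,-0.25,0,-0.61],[0.35,0.345,-0.25,0,-0.61]]]'

```text
clock: 18.47
tcp_pos: [0.4722, 0.0056, 0.2276]
orientation: [-1.782, -2.586, 0.001]
contact_force: [0.1, 0.5, 0.1]
grip_width: 0.028
gripper_force: 6.1
```

play_rows --commands '[[[0.35,0,0,0,0],[0.35,0,0,0,0],[0.35,0,0,0,0],[0.35,0,0,0,0]]]'

```text
clock: 18.8
tcp_pos: [0.4725, 0.005, 0.2282]
orientation: [-1.787, -2.584, 0.0]
contact_force: [0.0, -0.1, -0.3]
grip_width: 0.0276
gripper_force: 6.1
```

```bash
python3 go.py "[(.4718,.0068,.20,.376)]"; python3 - <<'E'
from h import *
p=grab('scene','s7.png'); grab('top','t7.png')
b=p['pixels'][90:240,190:350][:,:,::-1]
cv2.imwrite('pics/g7.png',cv2.resize(b,None,fx=4,fy=4,interpolation=2))
o=get_obs(); x,y,z=o['tcp_pos']
d=np.array([np.cos(.376),np.sin(.376),0])
for n,P in dict(tcp=(x,y,z),pin=(x,y,z+.02-.037),tipmid=(x,y,z+.02-.073),tipA=d*.0135+(x,y,z-.053),tipB=-d*.0135+(x,y,z-.053)).items(): print(n,proj(p,P).round(1), ((proj(p,P)-[190,90])*4).round())
E
```

```text
t 18.8 tcp [0.4725 0.005  0.2282] yhead 0.3606 tilt [-2.e-04 -0.e+00 -1.e+00] q7 0.09 q1 0.4 F [ 0.  -0.1 -0.3] grip 0.027589667545031366 6.146933287382126
(0.4718, 0.0068, 0.2, 0.376) -> [0.01, -0.0, 0.141] -0.01
tcp [[260.3 153.8]] [[281. 255.]]
pin [[260.7 160.4]] [[283. 282.]]
tipmid [[261.6 174. ]] [[286. 336.]]
tipA [[264. 177.]] [[296. 348.]]
tipB [[259.2 171. ]] [[277. 324.]]
```

View pics/g7.png

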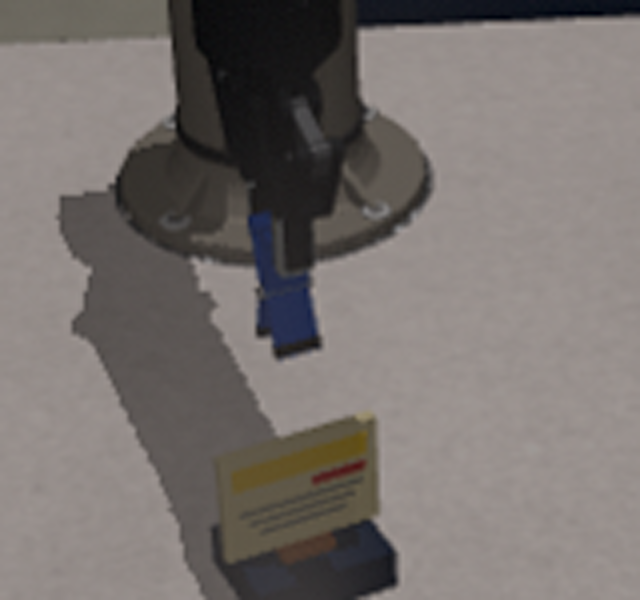

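play_rows --commands '[[[0.35,0.01,0,0,-0.01],[0.35,0.01,0,0.05,-0.01],[0.35,0.01,0,0.1,-0.01],[0.35,0.01,0,0.15,-0.01],[0.35,0.01,0,0.2,-0.01],[0.35,0.01,0,0.2,-0.01],[0.35,0.01,0,0.2,-0.01],[0.35,0.01,0,0.2,-0.01]]]'

```text
clock: 19.57
tcp_pos: [0.472, 0.0072, 0.1883]
orientation: [-1.765, -2.599, -0.0]
contact_force: [0.1, 0.3, 0.2]
grip_width: 0.0279
gripper_force: 6.1
```

```bash
python3 go.py "[(.472,.007,.149,.376)]"
```

```text
t 19.57 tcp [0.472  0.0072 0.1883] yhead 0.3774 tilt [-1.e-04  2.e-04 -1.e+00] q7 0.06 q1 0.38 F [0.1 0.3 0.2] grip 0.02793349455188749 6.133294031023979
(0.472, 0.007, 0.149, 0.376) -> [-0.001, -0.0, 0.196] 0.001
```

play_rows --commands '[[[0.35,0,0,0.03,0],[0.35,0,0,0.06,0],[0.35,0,0,0.09,0],[0.35,0,0,0.12,0],[0.35,0,0,0.15,0],[0.35,0,0,0.18,0],[0.35,0,0,0.195,0],[0.35,0,0,0.195,0],[0.35,0,0,0.195,0],[0.35,0,0,0.195,0],[0.35,0,0,0.195,0],[0.35,0,0,0.195,0]]]'

```text
clock: 20.57
tcp_pos: [0.4721, 0.0071, 0.1496]
orientation: [1.765, 2.598, 0.0]
contact_force: [-0.2, -1.2, -0.8]
grip_width: 0.0278
gripper_force: 6.1
```

```bash
python3 go.py "[(.472,.007,.149,.376)]"; python3 - <<'E'
from h import *
p=grab('scene','s8.png')
b=p['pixels'][120:240,200:340][:,:,::-1]
cv2.imwrite('pics/g8.png',cv2.resize(b,None,fx=5,fy=5,interpolation=2))
x,y,z=get_obs()['tcp_pos']; d=np.array([np.cos(.376),np.sin(.376),0]);e=np.array([-d[1],d[0],0])
f=lambda P:((proj(p,P)-[200,120])*5).round()
C=np.array([.472,.007,.106])
print('tipA',f(d*.0135+(x,y,z-.053)),'edge front L/M/R',f(C+d*.004-e*.05),f(C+d*.004),f(C+d*.004+e*.05))
E
```

```text
t 20.57 tcp [0.4721 0.0071 0.1496] yhead 0.3774 tilt [ 6.e-04 -1.e-04 -1.e+00] q7 0.01 q1 0.35 F [-0.2 -1.2 -0.8] grip 0.027795276555246762 6.133992522954941
(0.472, 0.007, 0.149, 0.376) -> [-0.001, -0.001, 0.003] 0.001
tipA [[333. 425.]] edge front L/M/R [[223. 427.]] [[324. 398.]] [[421. 369.]]
```

View pics/g8.png

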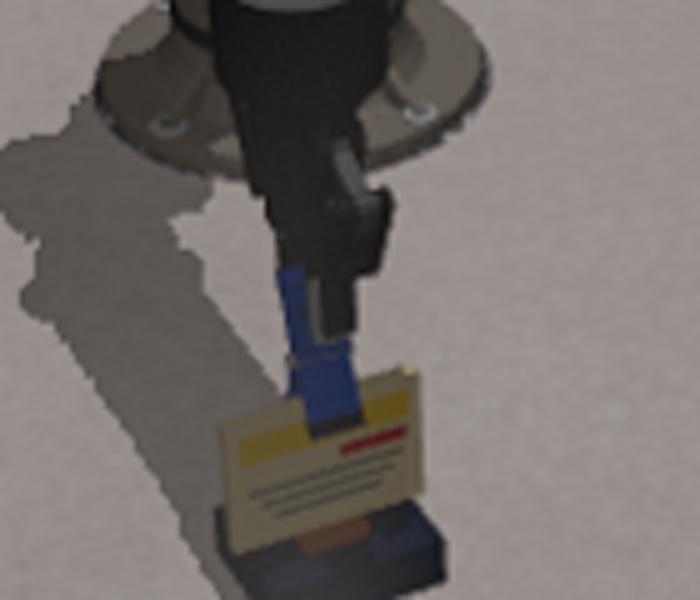

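```bash
python3 -c "
from bench import r
print(r.hand_in())"
```

```text
the job is handed in; nothing more can be done
None
```

The board is fully plugged into the stand, and the clip is held open (about 26 mm at the tips) over the middle of its top edge, with one jaw on each side, tips about 1 cm below the edge and no contact seen; I handed the job in at about 21 s of the 64 s limit, and no verdict came back.

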